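# Log the flex-test jig and pin its two bushings

### The job

Log the test jig by squeezing the trigger of the clamped scanner all the way in and letting it spring back. Then take the long guide rod out of the rack by its thick head and thread it, tip down, through the jig's upper bushing and on through the lower one. Finish while holding it there: still in the grip, at rest, its tip out below the lower bushing but clear of the base plate; leave the short pin, red bin, green foam tray and phone frame where they are.

Things in the scene. Friction and masses are not known exactly. Their poses are not given: they have to be found in the camera images.
- scanner: Black and grey pistol-shaped barcode scanner clamped lying on its side on a fixed stand, 94 mm high. Origin on the table under the squeeze point; axes as that point's. Handle 26 mm wide (y), 32 mm thick (z), x = -64 to 31 mm; head 40 to 48 mm thick, x = 29 to 89 mm, y = -33 to 93 mm, aimed at +y
- scan_squeeze (a point): Squeeze point on the scanner's handle, 70 mm above the table, half-way up. Own y is the level squeezing line, from handle to trigger; x runs along the handle to the head; z up. Handle's back face at y = -18.5 mm; trigger bulge at y = +28.5 mm at rest (47 mm over both), about +18 mm squeezed (37 mm over both): fingers centred here close evenly. Below: only the stand's foot, 10 mm high
- trigger_pad (a point): Outermost point of the bulge on the scanner's trigger, where it is pressed, 4 mm off the squeeze point along the handle (towards its butt). The trigger is a grey bar 46 mm long, 24 mm high (z), hinged about a vertical pin 36 mm from this point, at the scanner's head, and swings towards the handle
- scan_trigger (a joint): Angle of the scanner's trigger: 0 at rest, 0.30 rad fully squeezed against its stop (about 10 mm travel at the bulge). A spring drives it back to 0; full squeeze takes about 4.5 N at the bulge
- guide_rod: Long guide rod, loose, 175 mm, 0.15 kg: steel shank 12 mm in diameter, 125 mm long, with a tapered tip (8 mm at its end), below a round grey ribbed head 24 mm in diameter, 50 mm tall. Origin at the tip's end, z along the rod to the head. Starts upright in one socket of the rack, 35 mm deep, tip 10 mm above the table; pull it straight up to free it
- rod_grip (a point): Centre of the guide rod's head, 150 mm from the tip's end (25 mm above the underside of the head); z along the rod towards the head
- rod_tip (a point): End of the guide rod's tip; z along the rod towards the head
- rack: Fixed black block 140 x 60 x 45 mm (x, y, z), origin at the centre of its underside, with two sockets at x = -40 and x = +40 mm on its own x axis, 13.6 mm wide and 35 mm deep. One holds the guide rod, the other the short pin
- short_pin: Short pin with the same shank and head diameters as the guide rod, but only 80 mm long (head 30 mm tall); stands in the other socket, its top 90 mm above the table. Not used. Origin at its tip
- jig: Fixed jig, origin on the table under the common vertical axis of its bushings. Base plate 12 mm thick, x = -80 to 80, y = -40 to 140 mm. A column 70 mm wide at y = 37 to 57 mm, 135 mm high, carries two steel lugs reaching to y = -25 mm, 50 mm wide, one straight above the other: z = 65 to 80 and z = 120 to 135 mm, each with a 15 mm through hole (brass bushing). Nothing on it is higher
- upper_bushing (a point): Centre of the mouth (top face) of the upper bushing, 135 mm above the table; hole 15 mm in diameter, 15 mm deep, vertical; axes as the jig's
- lower_bushing (a point): Centre of the mouth (top face) of the lower bushing, 80 mm above the table, straight below the upper one; hole 15 mm in diameter, its underside 65 mm above the table; the free space below it down to the base plate is 53 mm high
- parts_bin: Loose open red bin 110 x 140 x 60 mm, a bystander; origin at the centre of its underside
- foam_tray: Loose green foam tray with grey parts standing in it, 90 x 200 x 90 mm, a bystander; origin at the centre of its underside
- phone_frame: Loose flat metal phone frame 150 x 76 x 8 mm, a bystander; origin at the centre of its underside
Things that resemble listed ones, but are neither listed nor needed, are in the scene too. Several things have the shape of the guide_rod; the one meant has the colours described above.

How it is judged:
By the outcome, as a careful person would: the job done as asked, in the order asked, and still so for the second after the job is handed in, while the arm keeps its last pose, push and grip.
It also fails if it takes over 59 s, if anything falls off the work surface, if the arm or the gripper's body presses on something with over 40 N, if the wrist force passes 120 N, or if a joint passes its speed limit or range.

### The arm

A 6-joint arm with a two-finger parallel gripper is mounted at the origin on the work surface. World frame = base frame: x ahead of the robot, y to its left, z up, the work surface at z = 0. Lengths are in m, angles in degrees, forces in N, time in s.
With the tool pointing down it reaches from about 0.35 to 0.775 m from the base axis. Payload 7.3 kg.
Tool frame: the origin (TCP) lies midway between the tips of the shut fingers; the grasp point (between the pads) lies 19 mm behind it (grip_depth is the distance from the TCP to the grasp point, in m); z points along the fingers, y is the line along which they close (so a half turn about z gives the same grasp; the last joint's range is limited). The gripper opens to 92 mm and grips with 3 to 60 N. Pads are 19 mm wide; open, the fingers measure 130 mm over their backs; the gripper's body (75 mm by 190 mm) begins 47 mm behind the grasp point.
Start: joints at [-79.928, 19.595, 87.324, -0, 73.075, -8.365], TCP at [0.166, -0.498, 0.205] pointing down, gripper open.
Joint ranges: [-145.02, 145.02], [-44.19, 115.74], [2.07, 154.8], [-57.11, 237.11], [16.16, 152.29], [-177.93, 177.93]. Speed limits (degrees/s): [147.25, 147.25, 180, 180, 180, 180].

### API

Orientations are given as a 3x3 rotation matrix whose columns are the frame's x, y, z axes.
In Python, from plant import * gives the robot as it stands. The module is installed in compiled form; this text tells all that it offers.
- The arm moves only by the tool play_rows, never from a script. Its argument "increments" is a list of rows, each a list of 7 numbers: the shift along the tool's x, y, z in cm, then the turn, a rotation vector about the tool's x, y, z in degrees, then the opening, from 0 (shut) to 1 (fully open). A call has 1 to 8 rows; each row is the pose to reach, as a shift and turn from the pose commanded when the call began, along the tool's axes at that moment; what a row does not reach only later rows make up. A row lasts 1/12 s, in which the tool goes at most 41.7 mm and 7.16 degrees, less where a joint would pass 70% of its speed; a pose out of reach is approached as far as the arm can. A call with a gripper value outside its range is refused whole. The fingers move at their own pace and stop on an object; the grip force is fixed at half the most. Time passes only in rows, so rows that repeat a pose let the fingers close. It gives the time, the measured TCP pose, the force, the opening and the grip force at its end, in the units of the state.
- sense(): the state, without advancing time (a new reading comes with each control period).
- camera(name): name is "scene" or "top" or "wrist"; returns (picture, depth): 400x640x3 uint8, blue, green, red; 400x640 float32, m along the optical axis (not along the pixel's ray), 0 where there is no reading.
- get_calibration(name): a dict with "fx", "fy", "cx", "cy" (pixels), "xyz" and "attitude" of the camera in the world; the wrist camera has in their place "tool_from_camera" (4x4, takes a point from camera to tool coordinates, whose origin is the TCP and whose axes are the flange's). Camera axes: x right, y down, z forward; pixel columns grow to the right and rows downward; lengths in m; the calibration is good to about 2 mm. The wrist camera is an equidistant fisheye: a pixel r from the principal point sees the ray r / f radians off the axis. A picture is of the moment at which its call begins: read the wrist's pose just before it. get_calibration takes no time and is no camera call.
- hand_in(): hands the job in; it is judged then, once.
The state is a dict: "clock": time; "joint_pos": joint angles; "dq": joint speeds; "tau": joint torques, N m; "position": TCP position; "orientation": TCP orientation; "wrist_force": force on the tool from outside, world axes, zero at the start; "wrist_torque": the same for the moment, N m; "gripper_width": opening from 0.0 (shut) to 1.0 (fully open); "finger_force": force on a finger pad.
Only numpy, scipy, OpenCV 4.12 (cv2) and the standard library are available. Lean on these libraries where they do the work, as an engineer would, in place of code of your own. Each camera call takes 0.05 s, during which the arm holds its last target. There are 200 camera calls.

## Working session

There is one attempt and no reset: what is moved stays moved. The work goes in short steps, Python scripts to look and compute and a tool call to move; the robot and the scene stay as the last step left them, time stands still between calls to the robot, and variables do not carry over. Pictures are saved under pics/ and viewed, at most 10 in all, crops included, and the job is handed in when it is done.

Besides the shell and the picture viewer there is one more tool, called after ">>>" as name(argument=value, ...), one argument or row to a line, values as JSON. play_rows: Moves the arm, as the interface text tells. Its arguments: {"type":"object","properties":{"increments":{"type":"array","items":{"type":"array","items":{"type":"number"}}}},"required":["increments"]}

```bash
mkdir -p pics; cat > h.py <<'E'
from plant import *
import numpy as np, cv2
def cal(n):
    c=get_calibration(n); return c
def grab(n,save=None):
    p,d=camera(n)
    np.savez(f'{save or n}.npz',p=p,d=d); cv2.imwrite(f'pics/{save or n}.png',p); return p,d
E
python3 - <<'E'
from h import *
for n in("scene","top"):
    grab(n,n+"0"); print(n,get_calibration(n))
print(get_calibration("wrist")); s=sense(); print(s)
E
```

```text
scene {'fx': 467.42484807575033, 'fy': 467.42484807575033, 'cx': 311.57824094274986, 'cy': 192.9452338804668, 'xyz': array([1.00910353, 0.53685762, 0.69183402]), 'attitude': array([[-0.8349308 ,  0.35005126, -0.42468184],
       [ 0.55018388,  0.51165213, -0.65993166],
       [-0.01372054, -0.78465038, -0.61978668]])}
top {'fx': 402.33810857395815, 'fy': 402.33810857395815, 'cx': 316.57098044274187, 'cy': 196.87400693601205, 'xyz': array([ 0.52886332, -0.06271763,  0.93525276]), 'attitude': array([[-0.01187783, -0.9968955 ,  0.07783491],
       [-0.99943493,  0.01428373,  0.0304268 ],
       [-0.03144412, -0.07742953, -0.99650185]])}
{'fx': 309.70691628693146, 'fy': 309.70691628693146, 'cx': 319.8960489448558, 'cy': 198.1901491371523, 'tool_from_camera': array([[-3.25474336e-04, -9.66981720e-01, -2.54845537e-01,
         6.82358885e-02],
       [ 9.99999542e-01, -8.53274260e-05, -9.53377990e-04,
         4.68644361e-04],
       [ 9.00153775e-04, -2.54845730e-01,  9.66981305e-01,
        -1.80196910e-01],
       [ 0.00000000e+00,  0.00000000e+00,  0.00000000e+00,
         1.00000000e+00]])}
{'clock': 0.1, 'joint_pos': array([-7.99279645e+01,  1.96317999e+01,  8.73713509e+01,  1.63725445e-03,
        7.30758037e+01, -8.36318702e+00]), 'dq': array([ 0.03742795, -0.0878058 , -0.08337224,  0.04975626,  0.04784897,
        0.01730681]), 'tau': array([ 1.64430250e-03, -4.32003272e+01, -2.44695854e+01,  7.18610385e-02,
        5.25774679e-02, -5.61331785e-05]), 'position': array([ 0.16599962, -0.49764959,  0.2042228 ]), 'orientation': array([[ 9.48684448e-01,  3.16224243e-01, -2.14079507e-04],
       [ 3.16224233e-01, -9.48683499e-01,  1.36156059e-03],
       [ 2.27464769e-04, -1.35938848e-03, -9.99999050e-01]]), 'wrist_force': array([-0.02059643,  0.18717996,  0.25750576]), 'wrist_torque': array([-0.00990497,  0.00376559, -0.01404799]), 'finger_force': 0.0, 'gripper_width': 0.9914935699666969}
```

View pics/top0.png

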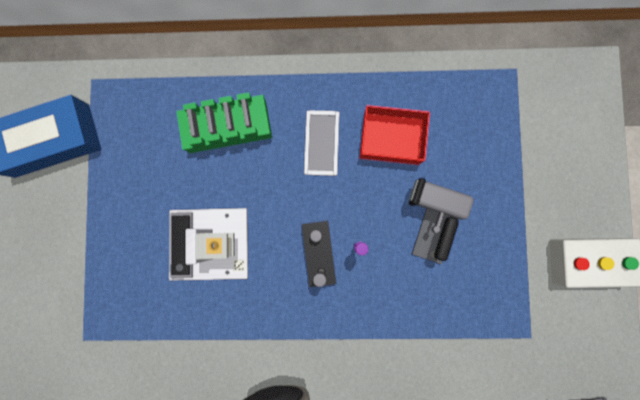

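View pics/scene0.png

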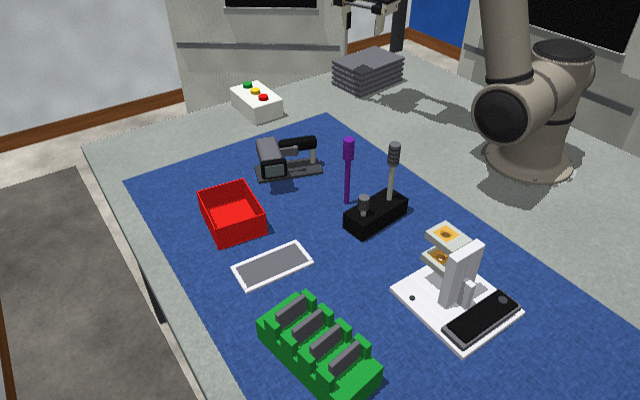

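The top view shows three rod-like things: a grey ribbed head at (320,281) in the rack, a shorter one at (316,237) in the rack, and a purple rod at (361,248) standing alone. The grey, taller rod in the rack is the guide rod, because its colour is right and it stands in a socket; in the scene view it is at (394,152). The jig's bushing is at about (214,245), and the scanner handle at about (445,240) with its trigger on the left.

```bash
cat >> h.py <<'E'
def cloud(n,d):
    c=get_calibration(n); v,u=np.mgrid[:400,:640]
    P=np.dstack([(u-c['cx'])/c['fx']*d,(v-c['cy'])/c['fy']*d,d])
    return P@np.array(c['attitude']).T+c['xyz']
def ray(n,u,v,z):
    c=get_calibration(n); r=np.array(c['attitude'])@[(u-c['cx'])/c['fx'],(v-c['cy'])/c['fy'],1]
    return c['xyz']+r*(z-c['xyz'][2])/r[2]
E
python3 - <<'E'
from h import *
p=np.load('top0.npz')['p'];d=np.load('top0.npz')['d']; W=cloud('top',d)
def at(u,v): return W[v,u].round(3)
for n,u,v in [('table',280,300),('rod',320,281),('pin',316,237),('purple',361,248),('bush',214,245),('lug',205,240),('handle',445,240),('head',440,197),('col',192,245)]: print(n,at(u,v))
Z=W[:,:,2]
def comp(lo,hi,box):
    u0,v0,u1,v1=box; m=np.zeros(Z.shape,np.uint8); m[v0:v1,u0:u1]=((Z>lo)&(Z<hi)&(d>0))[v0:v1,u0:u1]
    n,l,s,c=cv2.connectedComponentsWithStats(m)
    for i in range(1,n):
        if s[i,4]>15: 
            q=W[l==i]; print(lo,hi,s[i],c[i].round(1),q.mean(0).round(4),q.min(0).round(3),q.max(0).round(3), cv2.minAreaRect(q[:,:2].astype(np.float32)*1000))
comp(.165,.2,(290,260,345,310)); comp(.08,.1,(300,225,335,250)); comp(.035,.055,(295,215,345,300))
comp(.128,.145,(160,200,255,285)); comp(.005,.02,(160,200,255,285))
comp(.075,.1,(400,210,470,270)); comp(.085,.1,(400,170,480,225)); comp(.06,.075,(400,210,470,270))
a=cv2.resize(p[170:300,290:480],None,fx=4,fy=4,interpolation=cv2.INTER_CUBIC)
cv2.imwrite('pics/crop1.png',a)
E
```

```text
table [ 0.366  0.053 -0.   ]
rod [ 0.432 -0.044  0.186]
pin [ 0.511 -0.035  0.091]
purple [ 0.491 -0.122  0.175]
bush [0.496 0.182 0.083]
lug [0.508 0.186 0.135]
handle [ 0.501 -0.303  0.087]
head [ 0.591 -0.295  0.089]
col [0.499 0.211 0.136]
0.165 0.2 [313 272  13  14 148] [319.3 278.6] [ 0.4364 -0.043   0.184 ] [ 0.425 -0.054  0.166] [ 0.447 -0.031  0.188] ((435.7579040527344, -42.349090576171875), (22.393260955810547, 21.973148345947266), 89.31111907958984)
0.08 0.1 [310 230  12  11 106] [315.5 235. ] [ 0.5148 -0.0337  0.0901] [ 0.504 -0.045  0.08 ] [ 0.525 -0.022  0.094] ((514.9010620117188, -33.622337341308594), (23.162826538085938, 20.831073760986328), 89.2110366821289)
0.035 0.055 [ 301  220   36   67 1476] [318.5 251.7] [ 0.4777 -0.0383  0.0457] [ 0.403 -0.076  0.041] [ 0.547 -0.     0.055] ((474.8618469238281, -37.99134826660156), (139.80865478515625, 59.95052719116211), 6.556277275085449)
0.128 0.145 [ 186  228   42   36 1112] [204.5 245.4] [0.4975 0.1864 0.1355] [0.463 0.142 0.128] [0.532 0.225 0.14 ] ((497.91693115234375, 183.27931213378906), (69.60942077636719, 82.31649
[... 650 characters left out ...]
58.714290618896484), 70.07176971435547)
0.085 0.1 [448 217  11   8  49] [452.4 221.3] [ 0.54   -0.3195  0.0866] [ 0.534 -0.331  0.085] [ 0.549 -0.311  0.09 ] ((541.663330078125, -320.7598571777344), (20.345844268798828, 14.621671676635742), 89.24932861328125)
0.06 0.075 [431 211   9  22  40] [435.3 221.2] [ 0.5411 -0.2892  0.0675] [ 0.518 -0.297  0.06 ] [ 0.563 -0.281  0.075] ((540.708740234375, -288.30438232421875), (6.600974082946777, 45.351314544677734), 73.35707092285156)
0.06 0.075 [434 217  14  41  65] [439.6 236.7] [ 0.508  -0.2968  0.0686] [ 0.465 -0.314  0.06 ] [ 0.55  -0.283  0.075] ((507.8316345214844, -297.66278076171875), (3.777799606323242, 89.50469970703125), 71.6737289428711)
```

View pics/crop1.png

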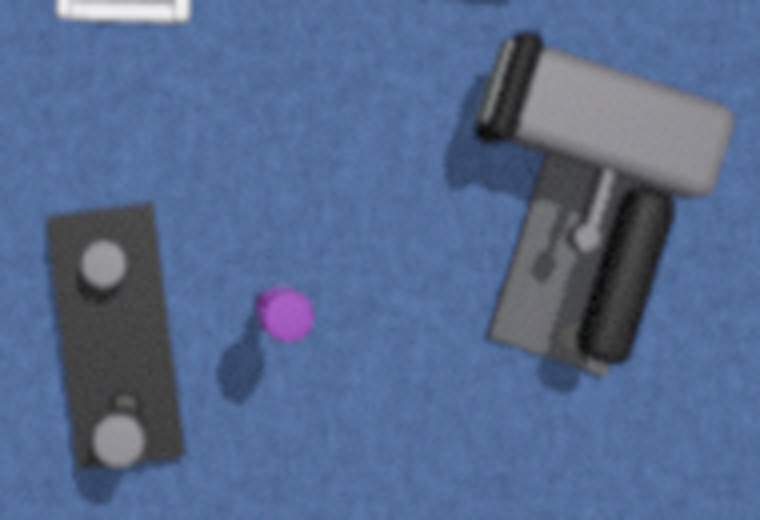

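The crop confirms it: the grey guide rod is at (118,440) and the short grey pin at (103,264), both in the rack. The purple look-alike is at (286,314), and the trigger bulge is at about (585,238), left of the handle. From the depth data the squeeze point is near (0.522,-0.308) with yaw -20°. I'll move above it and look.

>>> play_rows(
  increments=[
    [3, -0.5, 0.4, 0, 0, 4],
    [7, -1, 0.8, 0, 0, 10],
    [11, -1.7, 1.2, 0, 0, 16],
    [15, -2.4, 1.6, 0, 0, 22],
    [19, -3.1, 2, 0, 0, 28],
    [23, -3.8, 2.4, 0, 0, 33],
    [27, -4.5, 2.8, 0, 0, 38.3],
    [31, -5.2, 3.2, 0, 0, 38.3],
  ],
)

```text
invalid input at $.increments[0]: expected 7 numbers
```

```bash
python3 - <<'E'
from h import *
s=sense(); print(s['clock'],s['position'],s['orientation'].round(3),s['joint_pos'].round(1))
print(s['orientation'].T@(np.array([.5216,-.3075,.160])-s['position'])*100)
E
```

```text
0.1 [ 0.16599962 -0.49764959  0.2042228 ] [[ 0.949  0.316 -0.   ]
 [ 0.316 -0.949  0.001]
 [ 0.    -0.001 -1.   ]] [-79.9  19.6  87.4   0.   73.1  -8.4]
[39.74724034 -6.78821984  4.44055338]
```

>>> play_rows(
  increments=[
    [3, -0.5, 0.4, 0, 0, 4, 1],
    [7, -1, 0.8, 0, 0, 10, 1],
    [11, -1.7, 1.2, 0, 0, 16, 1],
    [15, -2.4, 1.6, 0, 0, 22, 1],
    [19, -3.1, 2, 0, 0, 28, 1],
    [23, -3.8, 2.4, 0, 0, 33, 1],
    [27, -4.5, 2.8, 0, 0, 38.3, 1],
    [31, -5.2, 3.2, 0, 0, 38.3, 1],
  ],
)

```text
clock: 0.77
position: [0.4451, -0.3493, 0.1723]
orientation: [[0.939, -0.344, -0.0], [-0.344, -0.939, 0.0], [-0.001, -0.0, -1.0]]
wrist_force: [-0.1, -1.8, -0.3]
gripper_width: 0.997
finger_force: 0.0
```

```bash
python3 - <<'E'
from h import *
s=sense(); print(s['clock'],s['position'],s['orientation'].round(3),s['joint_pos'].round(1))
print(s['orientation'].T@(np.array([.5216,-.3075,.160])-s['position'])*100)
E
```

```text
0.7667 [ 0.44512277 -0.34925055  0.17234349] [[ 0.939 -0.344 -0.   ]
 [-0.344 -0.939  0.   ]
 [-0.001 -0.    -1.   ]] [-45.9  25.4  83.6  -0.   71.   64.3]
[ 5.74253037 -6.55344349  1.23210745]
```

>>> play_rows(
  increments=[
    [2, -2.2, 0.4, 0, 0, 0, 1],
    [4, -4.5, 0.8, 0, 0, 0, 1],
    [5.8, -6.6, 1.2, 0, 0, 0, 1],
    [5.8, -6.6, 1.2, 0, 0, 0, 1],
    [5.8, -6.6, 1.2, 0, 0, 0, 1],
  ],
)

```text
clock: 1.18
position: [0.5212, -0.3071, 0.1598]
orientation: [[0.941, -0.337, -0.002], [-0.337, -0.941, 0.001], [-0.002, -0.0, -1.0]]
wrist_force: [-0.7, -0.9, -0.5]
gripper_width: 0.997
finger_force: 0.0
```

```bash
cat >> h.py <<'E'
def wcloud(d,s):
    c=get_calibration('wrist'); v,u=np.mgrid[:400,:640]
    x=(u-c['cx'])/c['fx'];y=(v-c['cy'])/c['fy'];t=np.hypot(x,y)+1e-9;k=np.tan(np.minimum(t,1.4))/t
    P=np.dstack([x*k*d,y*k*d,d]); T=c['tool_from_camera']
    return (P@T[:3,:3].T+T[:3,3])@s['orientation'].T+s['position']
E
python3 - <<'E'
from h import *
s=sense(); p,d=grab('wrist','w1'); print(s['clock'],s['position'],s['orientation'].round(3))
W=wcloud(d,s); Z=W[:,:,2]; print(np.median(Z[d>0]))
yaw=np.radians(-20);o=np.array([.5216,-.3075])
q=(W[:,:,:2]-o)@np.array([[np.cos(yaw),-np.sin(yaw)],[np.sin(yaw),np.cos(yaw)]])
near=(d>0)&(np.abs(q).max(2)<.13)
h=near&(Z>.083)&(Z<.1)&(q[:,:,0]>.028)
print('head',cv2.minAreaRect(W[h][:,:2].astype(np.float32)*1000),h.sum())
for lo,hi in[(-.06,-.05),(-.05,-.04),(-.04,-.03),(-.03,-.02),(-.02,-.01),(-.01,0),(0,.01),(.01,.02),(.02,.028)]:
    b=near&(q[:,:,0]>lo)&(q[:,:,0]<hi)&(np.abs(q[:,:,1])<.07)
    a=b&(Z>.077)&(Z<.1); t=b&(Z>.05)&(q[:,:,1]>.0)
    print(lo, np.percentile(q[a][:,1],[1,99]).round(4), np.percentile(q[b&(Z>.06)][:,1],[1,99]).round(4))
E
```

```text
1.1833 [ 0.52118946 -0.3070874   0.15976303] [[ 0.941 -0.337 -0.002]
 [-0.337 -0.941  0.001]
 [-0.002 -0.    -1.   ]]
0.002824657445458706
head ((586.8643188476562, -300.8045654296875), (125.96380615234375, 59.93830871582031), 67.86331176757812) 9112
-0.06 [-0.0206  0.0034] [-0.0206  0.0034]
-0.05 [-0.0202  0.0034] [-0.0202  0.0034]
-0.04 [-0.0211  0.0034] [-0.0686  0.0034]
-0.03 [-0.0217  0.0034] [-0.0692  0.0025]
-0.02 [-0.0214  0.0034] [-0.0696  0.0033]
-0.01 [-0.021  0.025] [-0.0696  0.0484]
0 [-0.0207  0.0242] [-0.0694  0.0687]
0.01 [-0.0205  0.0214] [-0.0691  0.0692]
0.02 [-0.0203  0.0213] [-0.0665  0.0666]
```

View pics/w1.png

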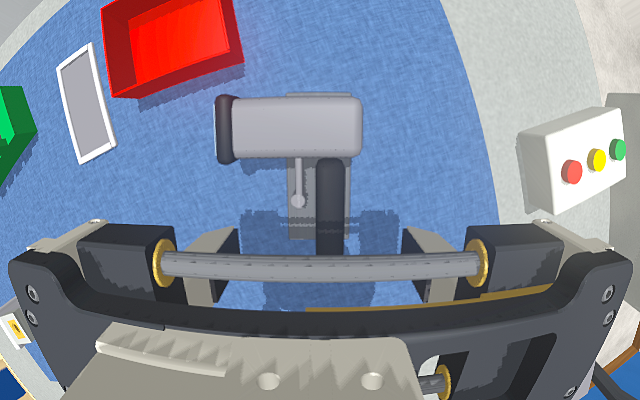

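The wrist view shows the handle at (330,200) between the open fingers, with the trigger bulge at (298,200) on its left. The squeeze point needs a shift of about 3 mm towards tool +y, then a straight descent.

>>> play_rows(
  increments=[
    [0, 0.3, 2.5, 0, 0, 0, 1],
    [0, 0.3, 5.5, 0, 0, 0, 1],
    [0, 0.3, 8.5, 0, 0, 0, 1],
    [0, 0.3, 10.9, 0, 0, 0, 1],
    [0, 0.3, 10.9, 0, 0, 0, 1],
    [0, 0.3, 10.9, 0, 0, 0, 0.6],
    [0, 0.3, 10.9, 0, 0, 0, 0.6],
    [0, 0.3, 10.9, 0, 0, 0, 0.6],
  ],
)

```text
clock: 1.9
position: [0.5205, -0.3124, 0.0542]
orientation: [[0.94, -0.34, 0.003], [-0.34, -0.94, -0.003], [0.004, 0.001, -1.0]]
wrist_force: [-0.5, 1.0, 0.9]
gripper_width: 0.833
finger_force: 0.0
```

>>> play_rows(
  increments=[
    [0, 0, 0, 0, 0, 0, 0.5],
    [0, 0, 0, 0, 0, 0, 0.4],
    [0, 0, 0, 0, 0, 0, 0.3],
    [0, 0, 0, 0, 0, 0, 0.3],
    [0, 0, 0, 0, 0, 0, 0.3],
    [0, 0, 0, 0, 0, 0, 0.3],
  ],
)

```text
clock: 2.4
position: [0.5208, -0.3107, 0.0524]
orientation: [[0.94, -0.34, 0.002], [-0.34, -0.94, 0.0], [0.002, -0.001, -1.0]]
wrist_force: [6.5, 7.6, 2.3]
gripper_width: 0.396
finger_force: 5.2
```

```bash
python3 - <<'E'
from h import *
s=sense(); print(s); grab('wrist','w2')
E
```

```text
{'clock': 2.4, 'joint_pos': array([-38.10511831,  36.50424759,  84.88940249,   0.09775554,
        58.50304875,  71.71147651]), 'dq': array([ 0.31178963,  0.12444473, -0.0843866 ,  1.52854869,  0.00422474,
        0.00674581]), 'tau': array([ -3.67157176, -52.41044283, -19.2723906 ,  -1.94852069,
         0.43360946,  -0.07062998]), 'position': array([ 0.52079965, -0.31071334,  0.05237779]), 'orientation': array([[ 9.40477990e-01, -3.39846703e-01,  2.31696576e-03],
       [-3.39847685e-01, -9.40480489e-01,  3.17330453e-05],
       [ 2.16827672e-03, -8.17259679e-04, -9.99997315e-01]]), 'wrist_force': array([6.52186288, 7.61323401, 2.27383022]), 'wrist_torque': array([ 1.59812426, -1.14928654, -0.08701143]), 'finger_force': 5.163433402776718, 'gripper_width': 0.3961023420087404}
```

>>> play_rows(
  increments=[
    [0, 0, 0, 0, 0, 0, 0.2],
    [0, 0, 0, 0, 0, 0, 0.2],
    [0, 0, 0, 0, 0, 0, 0.2],
    [0, 0, 0, 0, 0, 0, 0.2],
    [0, 0, 0, 0, 0, 0, 0.2],
    [0, 0, 0, 0, 0, 0, 0.2],
  ],
)

```text
clock: 2.95
position: [0.5208, -0.311, 0.0524]
orientation: [[0.94, -0.34, 0.002], [-0.34, -0.94, -0.0], [0.002, -0.0, -1.0]]
wrist_force: [4.5, 3.6, 3.1]
gripper_width: 0.381
finger_force: 30.0
```

```bash
python3 - <<'E'
from h import *
s=sense(); print(s['gripper_width'],s['finger_force'],s['wrist_force'],s['position']); p,d=grab('wrist','w2'); a=np.load('w1.npz')['p']
cv2.imwrite('pics/c2.png',cv2.resize(p[60:320,150:490],None,fx=2,fy=2))
E
```

```text
0.38116368684731433 29.980427300033625 [4.46718617 3.61032896 3.13394895] [ 0.52079946 -0.31096066  0.05237027]
```

View pics/c2.png

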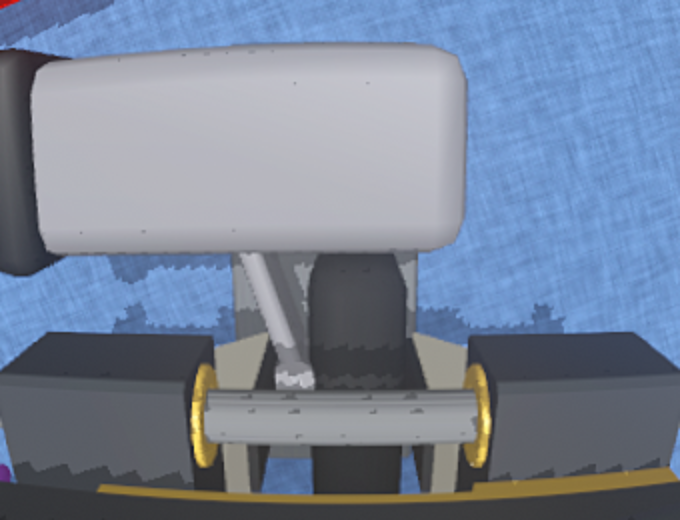

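The crop shows the trigger bar swung in against the handle, with its bulge at (293,377). The pads read 30 N at a 35 mm opening, so it is fully squeezed. I'll release and rise.

>>> play_rows(
  increments=[
    [0, 0, 0, 0, 0, 0, 0.6],
    [0, 0, 0, 0, 0, 0, 1],
    [0, 0, 0, 0, 0, 0, 1],
    [0, 0, 0, 0, 0, 0, 1],
    [0, 0, 0, 0, 0, 0, 1],
    [0, 0, 0, 0, 0, 0, 1],
    [0, 0, -2.5, 0, 0, 0, 1],
    [0, 0, -6, 0, 0, 0, 1],
  ],
)

```text
clock: 3.67
position: [0.5172, -0.3102, 0.1088]
orientation: [[0.94, -0.34, -0.007], [-0.34, -0.94, 0.004], [-0.008, -0.002, -1.0]]
wrist_force: [0.1, -0.5, 0.4]
gripper_width: 0.907
finger_force: 0.0
```

>>> play_rows(
  increments=[
    [0, 0, -3.5, 0, 0, 0, 1],
    [0, 0, -7, 0, 0, 0, 1],
    [0, 0, -10.5, 0, 0, 0, 1],
    [0, 0, -12, 0, 0, 0, 1],
    [0, 0, -12, 0, 0, 0, 1],
    [0, 0, -12, 0, 0, 0, 1],
  ],
)

```text
clock: 4.17
position: [0.5195, -0.3117, 0.2321]
orientation: [[0.94, -0.34, 0.001], [-0.34, -0.94, -0.001], [0.001, 0.001, -1.0]]
wrist_force: [0.4, 0.3, -1.3]
gripper_width: 0.997
finger_force: 0.0
```

```bash
python3 - <<'E'
from h import *
s=sense(); p,d=grab('wrist','w3'); print(s['clock'],s['position'],s['orientation'].round(3),s['wrist_force'],s['joint_pos'])
W=wcloud(d,s); Z=W[:,:,2]
yaw=np.radians(-20);o=np.array([.5208,-.311])
q=(W[:,:,:2]-o)@np.array([[np.cos(yaw),-np.sin(yaw)],[np.sin(yaw),np.cos(yaw)]])
m=(d>0)&(Z>.055)&(Z<.1)
for x in(-.005,0,.005,.01,.02): 
    b=m&(np.abs(q[:,:,0]-x)<.003)&(np.abs(q[:,:,1])<.04); print(x,q[b][:,1].min().round(4),q[b][:,1].max().round(4))
O=s['orientation'];print('to rod tool cm',O.T@(np.array([.4357,-.0424,.235])-s['position'])*100)
E
```

```text
4.1667 [ 0.5194613  -0.31165559  0.23214498] [[ 0.94  -0.34   0.001]
 [-0.34  -0.94  -0.001]
 [ 0.001  0.001 -1.   ]] [ 0.40689537  0.2623418  -1.30492437] [-3.81852057e+01  2.72343853e+01  7.10729802e+01 -3.96291230e-02
  8.16217250e+01  7.17049915e+01]
-0.005 -0.0169 0.0292
0 -0.0169 0.0291
0.005 -0.0168 0.0264
0.01 -0.0167 0.0247
0.02 -0.0167 0.0257
to rod tool cm [-17.0344926  -22.47102809  -0.32518996]
```

The trigger is back at rest, with its bulge at +29 mm. Next I move above the guide rod.

>>> play_rows(
  increments=[
    [-2, -2.6, -0.3, 0, 0, 0, 1],
    [-4.5, -6, -0.3, 0, 0, 0, 1],
    [-6.7, -9, -0.3, 0, 0, 0, 1],
    [-9, -12, -0.3, 0, 0, 0, 1],
    [-11.2, -15, -0.3, 0, 0, 0, 1],
    [-13.4, -18, -0.3, 0, 0, 0, 1],
    [-15.6, -20.8, -0.3, 0, 0, 0, 1],
    [-17, -22.5, -0.3, 0, 0, 0, 1],
  ],
)

```text
clock: 4.88
position: [0.4337, -0.0389, 0.233]
orientation: [[0.941, -0.339, -0.004], [-0.339, -0.941, 0.002], [-0.005, 0.0, -1.0]]
wrist_force: [0.7, 0.6, 0.5]
gripper_width: 1.0
finger_force: 0.0
```

>>> play_rows(
  increments=[
    [0, 0, 0, 0, 0, 0, 1],
    [0, 0, 0, 0, 0, 0, 1],
    [0, 0, 0, 0, 0, 0, 1],
  ],
)

```text
clock: 5.13
position: [0.436, -0.0422, 0.2338]
orientation: [[0.941, -0.34, -0.002], [-0.34, -0.941, -0.0], [-0.002, 0.001, -1.0]]
wrist_force: [1.1, 0.1, -0.3]
gripper_width: 1.003
finger_force: 0.0
```

```bash
python3 - <<'E'
from h import *
s=sense(); p,d=grab('wrist','w4'); print(s['clock'],s['position'],s['orientation'].round(3),s['joint_pos'].round(1))
W=wcloud(d,s); Z=W[:,:,2]
m=(d>0)&(Z>.17)&(Z<.2)&(np.hypot(W[:,:,0]-.4357,W[:,:,1]+.0424)<.04)
n,l,st,c=cv2.connectedComponentsWithStats(m.astype(np.uint8))
for i in range(1,n):
    if st[i,4]>30:
        q=W[l==i]; t=q[q[:,2]>np.percentile(q[:,2],90)-.004]; r=cv2.minEnclosingCircle(t[:,:2].astype(np.float32)*1000)
        print(st[i],c[i],r,np.percentile(q[:,2],90)); x,y=np.array(r[0])/1000
        print((s['orientation'].T@(np.array([x,y,.141])-s['position'])*100).round(2))
cv2.imwrite('pics/c4.png',p[100:340,120:520])
E
```

```text
5.1333 [ 0.43604118 -0.04219156  0.23382174] [[ 0.941 -0.34  -0.002]
 [-0.34  -0.941 -0.   ]
 [-0.002  0.001 -1.   ]] [-15.5   9.1  96.9  -0.   74.2  94.3]
[307 189  30  33 804] [321.28109453 204.92537313] ((436.4415283203125, -43.76395034790039), 12.317605018615723) 0.18602803002039486
[0.11 0.13 9.28]
```

View pics/c4.png

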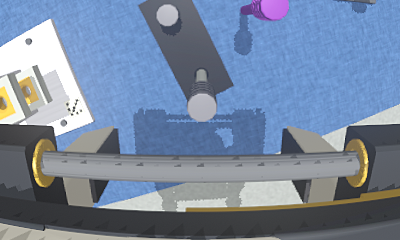

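The crop shows the grey guide rod's head at (201,107), between the fingers. The short pin is at (167,15) and the purple rod at (268,8), both clear of them. I'll descend and grip.

>>> play_rows(
  increments=[
    [0.1, 0.1, 2.5, 0, 0, 0, 1],
    [0.1, 0.1, 5.5, 0, 0, 0, 1],
    [0.1, 0.1, 8, 0, 0, 0, 1],
    [0.1, 0.1, 9.3, 0, 0, 0, 1],
    [0.1, 0.1, 9.3, 0, 0, 0, 1],
    [0.1, 0.1, 9.3, 0, 0, 0, 0.6],
    [0.1, 0.1, 9.3, 0, 0, 0, 0.4],
    [0.1, 0.1, 9.3, 0, 0, 0, 0.4],
  ],
)

```text
clock: 5.85
position: [0.4378, -0.0437, 0.1429]
orientation: [[0.94, -0.34, 0.002], [-0.34, -0.94, -0.001], [0.002, -0.0, -1.0]]
wrist_force: [-0.3, 0.1, 0.1]
gripper_width: 0.832
finger_force: 0.0
```

>>> play_rows(
  increments=[
    [0, 0, 0, 0, 0, 0, 0.3],
    [0, 0, 0, 0, 0, 0, 0.2],
    [0, 0, 0, 0, 0, 0, 0.1],
    [0, 0, 0, 0, 0, 0, 0],
    [0, 0, 0, 0, 0, 0, 0],
    [0, 0, 0, 0, 0, 0, 0],
    [0, 0, 0, 0, 0, 0, 0],
  ],
)

```text
clock: 6.43
position: [0.4368, -0.043, 0.1418]
orientation: [[0.941, -0.34, 0.0], [-0.34, -0.941, -0.0], [0.0, 0.0, -1.0]]
wrist_force: [0.2, 0.5, -0.6]
gripper_width: 0.323
finger_force: 0.0
```

```bash
python3 - <<'E'
from h import *
s=sense(); print(s['clock'],s['position'],s['orientation'].round(4),s['wrist_force'],s['gripper_width']*92,s['finger_force'])
E
```

```text
6.4333 [ 0.43684239 -0.04303121  0.1418395 ] [[ 9.405e-01 -3.397e-01  1.000e-04]
 [-3.397e-01 -9.405e-01 -1.000e-04]
 [ 1.000e-04  1.000e-04 -1.000e+00]] [ 0.15682197  0.49166911 -0.62644677] 29.674065585415324 0.0
```

>>> play_rows(
  increments=[
    [0, 0, 0, 0, 0, 0, 0],
    [0, 0, 0, 0, 0, 0, 0],
    [0, 0, 0, 0, 0, 0, 0],
    [0, 0, 0, 0, 0, 0, 0],
    [0, 0, 0, 0, 0, 0, 0],
    [0, 0, 0, 0, 0, 0, 0],
  ],
)

```text
clock: 6.93
position: [0.4368, -0.0431, 0.1418]
orientation: [[0.941, -0.34, 0.0], [-0.34, -0.941, -0.0], [0.0, 0.0, -1.0]]
wrist_force: [-0.6, -0.6, 1.0]
gripper_width: 0.252
finger_force: 30.0
```

>>> play_rows(
  increments=[
    [0, 0, -1, 0, 0, 0, 0],
    [0, 0, -2.5, 0, 0, 0, 0],
    [0, 0, -4.5, 0, 0, 0, 0],
    [0, 0, -7, 0, 0, 0, 0],
    [0, 0, -10, 0, 0, 0, 0],
    [0, 0, -13, 0, 0, 0, 0],
    [0, 0, -15.5, 0, 0, 0, 0],
    [0, 0, -15.5, 0, 0, 0, 0],
  ],
)

```text
clock: 7.6
position: [0.4388, -0.0435, 0.3015]
orientation: [[0.941, -0.34, 0.009], [-0.34, -0.941, -0.002], [0.009, -0.001, -1.0]]
wrist_force: [0.9, -0.3, -1.5]
gripper_width: 0.257
finger_force: 30.0
```

```bash
python3 - <<'E'
from h import *
s=sense(); print(s['clock'],s['position'],s['wrist_force'],s['gripper_width']*92,s['finger_force'])
p,d=grab('top','t5'); W=cloud('top',d); v=W[180:300,140:270].reshape(-1,3); 
Z=W[:,:,2]
m=((Z>.128)&(Z<.142)).astype(np.uint8); m[:200]=0;m[290:]=0;m[:,:160]=0;m[:,255:]=0
print(cv2.minAreaRect(W[m>0][:,:2].astype(np.float32)*1000))
hs=cv2.cvtColor(p,cv2.COLOR_BGR2HSV); g=cv2.inRange(hs,(12,100,80),(32,255,255))[225:265,185:240]
ys,xs=np.nonzero(g);c=(xs.min()+xs.max())/2+185,(ys.min()+ys.max())/2+225; print(c,len(xs),xs.min(),xs.max(),ys.min(),ys.max(),ray('top',*c,.135))
p2=np.load('scene0.npz')['p'];h2=cv2.cvtColor(p2,cv2.COLOR_BGR2HSV);g=cv2.inRange(h2,(12,100,80),(32,255,255));n,l,st,ce=cv2.connectedComponentsWithStats(g)
for i in range(1,n):
    if st[i,4]>30 and st[i,0]>400: print(st[i],ce[i],ray('scene',st[i,0]+st[i,2]/2-.5,st[i,1]+st[i,3]/2-.5,.135))
O=s['orientation'];print((O.T@(np.array([.498,.168,.297])-s['position'])*100).round(2))
E
```

```text
7.6 [ 0.43881721 -0.04352992  0.30151896] [ 0.89195592 -0.32722246 -1.52672162] 23.62109022469318 29.99677062034607
((498.0866394042969, 183.52793884277344), (69.47361755371094, 82.04195404052734), 1.1109304428100586)
(np.float64(214.0), np.float64(245.0)) 197 22 36 13 27 [0.49807913 0.16741616 0.135     ]
[404  28  57  33 643] [432.4059098   43.10730949] [-0.11163997 -0.47931825  0.135     ]
[434 225  25  17 228] [445.81578947 233.22807018] [0.49754097 0.16787683 0.135     ]
[429 249  19  16 161] [438.91925466 256.11180124] [0.54933216 0.20012827 0.135     ]
[ -1.62 -21.91   0.45]
```

>>> play_rows(
  increments=[
    [-0.1, -2, 0, 0, 0, 0, 0],
    [-0.3, -5, 0, 0, 0, 0, 0],
    [-0.5, -8.5, 0, 0, 0, 0, 0],
    [-0.8, -12, 0, 0, 0, 0, 0],
    [-1, -15.5, 0, 0, 0, 0, 0],
    [-1.2, -18.5, 0, 0, 0, 0, 0],
    [-1.4, -20.9, 0, 0, 0, 0, 0],
    [-1.4, -21.9, 0, 0, 0, 0, 0],
  ],
)

```text
clock: 8.32
position: [0.4976, 0.1705, 0.2945]
orientation: [[0.941, -0.337, -0.004], [-0.337, -0.941, 0.0], [-0.004, 0.001, -1.0]]
wrist_force: [-1.0, -0.4, -1.5]
gripper_width: 0.254
finger_force: 30.0
```

>>> play_rows(
  increments=[
    [0, 0, 0.4, 0, 0, 0, 0],
    [0, 0, 0.8, 0, 0, 0, 0],
    [0, 0, 0.8, 0, 0, 0, 0],
    [0, 0, 0.8, 0, 0, 0, 0],
  ],
)

```text
clock: 8.65
position: [0.4976, 0.1663, 0.2882]
orientation: [[0.94, -0.341, -0.001], [-0.341, -0.94, -0.001], [-0.001, 0.001, -1.0]]
wrist_force: [0.8, 0.1, -1.0]
gripper_width: 0.25
finger_force: 30.0
```

```bash
python3 - <<'E'
from h import *
s=sense(); print(s['clock'],s['position'],s['orientation'].round(4),s['wrist_force'],s['gripper_width']*92)
p,d=grab('scene','s6'); W=cloud('scene',d)
u0,v0=380,120
cv2.imwrite('pics/c6.png',cv2.resize(p[100:300,370:530],None,fx=3,fy=3,interpolation=cv2.INTER_CUBIC))
c=get_calibration('scene')
r=np.hypot(W[:,:,0]-s['position'][0],W[:,:,1]-s['position'][1])
for z in np.arange(.155,.31,.01):
    m=(d>0)&(r<.03)&(np.abs(W[:,:,2]-z)<.005); q=W[m]
    if len(q)>2: print(z.round(3),len(q),q.mean(0).round(4))
m=(d>0)&(r<.012)&(W[:,:,2]>.14)&(W[:,:,2]<.3)
print(W[m][:,2].min())
# edge midpoints per row of the shank, cast onto the vertical plane through TCP axis, facing the camera
R=np.array(c['attitude']);n=s['position']-c['xyz'];n[2]=0
for v in range(190,240,4):
    us=np.nonzero(m[v])[0]
    if len(us):
        u=(us.min()+us.max())/2; k=R@[(u-c['cx'])/c['fx'],(v-c['cy'])/c['fy'],1]; t=n@(s['position']-c['xyz'])/(n@k); print(v,us.min(),us.max(),(c['xyz']+k*t-s['position']*[1,1,0]).round(4))
E
```

```text
8.65 [0.49761403 0.16634945 0.28818314] [[ 9.400e-01 -3.412e-01 -1.400e-03]
 [-3.412e-01 -9.400e-01 -7.000e-04]
 [-1.100e-03  1.200e-03 -1.000e+00]] [ 0.83626969  0.07499799 -0.98088442] 23.02636104561757
0.155 4 [0.499  0.1687 0.1583]
0.165 27 [0.5    0.1691 0.1657]
0.175 36 [0.4994 0.1695 0.1748]
0.185 33 [0.5001 0.1693 0.1851]
0.195 37 [0.4994 0.1691 0.1945]
0.205 40 [0.4997 0.1695 0.2051]
0.215 38 [0.4999 0.1693 0.2155]
0.225 35 [0.4997 0.1691 0.2249]
0.235 44 [0.5    0.1697 0.2352]
0.245 40 [0.5    0.1695 0.2456]
0.255 40 [0.5002 0.1695 0.2553]
0.265 46 [0.4999 0.1699 0.2652]
0.275 36 [0.5005 0.1695 0.2746]
0.285 59 [0.5037 0.1727 0.2864]
0.295 92 [0.5039 0.1724 0.2949]
0.305 84 [0.5045 0.1717 0.3043]
0.15707983833887684
190 452 459 [-0.0006  0.0008  0.2283]
194 451 458 [-0.0005  0.0007  0.2201]
198 450 457 [-0.0004  0.0006  0.2118]
202 449 456 [-0.0003  0.0005  0.2033]
206 449 455 [-0.0007  0.0009  0.195 ]
210 448 454 [-0.0006  0.0008  0.1863]
214 447 454 [-0.001   0.0013  0.1777]
218 446 453 [-0.0009  0.0012  0.1688]
222 446 451 [-0.0008  0.0011  0.1597]
```

View pics/c6.png

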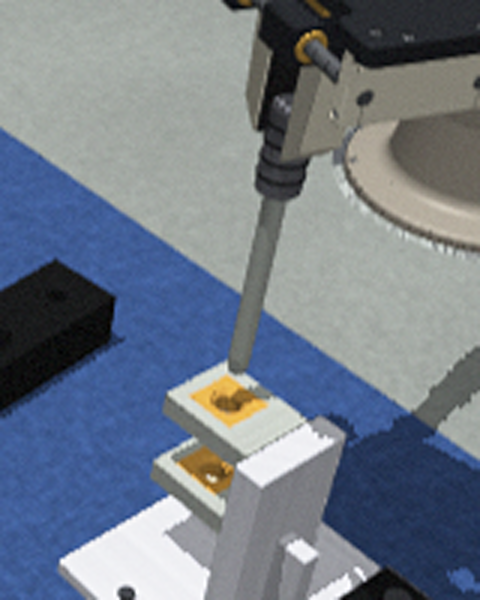

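The crop shows the rod hanging vertical with its tip at (238,368), just above the upper bushing mouth at (232,400) and aligned to about 1 mm. I'll lower it slowly and watch the force.

>>> play_rows(
  increments=[
    [0, -0.1, 0.5, 0, 0, 0, 0],
    [0, -0.1, 1, 0, 0, 0, 0],
    [0, -0.1, 1.4, 0, 0, 0, 0],
    [0, -0.1, 1.7, 0, 0, 0, 0],
    [0, -0.1, 2, 0, 0, 0, 0],
    [0, -0.1, 2.3, 0, 0, 0, 0],
    [0, -0.1, 2.6, 0, 0, 0, 0],
    [0, -0.1, 2.6, 0, 0, 0, 0],
  ],
)

```text
clock: 9.37
position: [0.4982, 0.1686, 0.2621]
orientation: [[0.941, -0.34, -0.001], [-0.34, -0.941, -0.0], [-0.001, 0.001, -1.0]]
wrist_force: [0.8, -0.0, -1.6]
gripper_width: 0.255
finger_force: 30.0
```

>>> play_rows(
  increments=[
    [0, 0.1, 0.2, 0, 0, 0, 0],
    [0, 0.1, 0.5, 0, 0, 0, 0],
    [0, 0.1, 0.9, 0, 0, 0, 0],
    [0, 0.1, 1.3, 0, 0, 0, 0],
    [0, 0.1, 1.7, 0, 0, 0, 0],
    [0, 0.1, 2, 0, 0, 0, 0],
    [0, 0.1, 2, 0, 0, 0, 0],
  ],
)

```text
clock: 9.95
position: [0.4978, 0.1676, 0.2419]
orientation: [[0.941, -0.34, -0.001], [-0.34, -0.941, -0.0], [-0.001, 0.001, -1.0]]
wrist_force: [0.4, 0.1, -1.0]
gripper_width: 0.256
finger_force: 30.0
```

```bash
python3 - <<'E'
from h import *
s=sense(); print(s['clock'],s['position'],s['wrist_force'],s['wrist_torque'])
E
```

```text
9.95 [0.49776712 0.16763078 0.24192005] [ 0.41216823  0.07001351 -1.01436232] [ 0.02904434 -0.05739783 -0.03045196]
```

The tip is through the upper bushing with no contact force, so I carry on to the lower one.

>>> play_rows(
  increments=[
    [0, 0, 0.5, 0, 0, 0, 0],
    [0, 0, 1, 0, 0, 0, 0],
    [0, 0, 1.5, 0, 0, 0, 0],
    [0, 0, 2, 0, 0, 0, 0],
    [0, 0, 2.5, 0, 0, 0, 0],
    [0, 0, 2.9, 0, 0, 0, 0],
    [0, 0, 3.3, 0, 0, 0, 0],
    [0, 0, 3.7, 0, 0, 0, 0],
  ],
)

```text
clock: 10.62
position: [0.4981, 0.1677, 0.2054]
orientation: [[0.94, -0.34, -0.0], [-0.34, -0.94, -0.0], [0.0, 0.0, -1.0]]
wrist_force: [-0.6, -0.4, -2.2]
gripper_width: 0.251
finger_force: 30.0
```

>>> play_rows(
  increments=[
    [0, 0, 0.4, 0, 0, 0, 0],
    [0, 0, 0.8, 0, 0, 0, 0],
    [0, 0, 1.2, 0, 0, 0, 0],
    [0, 0, 1.6, 0, 0, 0, 0],
    [0, 0, 2, 0, 0, 0, 0],
    [0, 0, 2.5, 0, 0, 0, 0],
    [0, 0, 2.9, 0, 0, 0, 0],
    [0, 0, 3.1, 0, 0, 0, 0],
  ],
)

```text
clock: 11.28
position: [0.4979, 0.1676, 0.1741]
orientation: [[0.941, -0.34, -0.001], [-0.34, -0.941, -0.0], [-0.0, 0.0, -1.0]]
wrist_force: [0.7, -0.6, -1.7]
gripper_width: 0.253
finger_force: 30.0
```

>>> play_rows(
  increments=[
    [0, 0, 0, 0, 0, 0, 0],
    [0, 0, 0, 0, 0, 0, 0],
    [0, 0, 0, 0, 0, 0, 0],
    [0, 0, 0, 0, 0, 0, 0],
    [0, 0, 0, 0, 0, 0, 0],
    [0, 0, 0, 0, 0, 0, 0],
  ],
)

```text
clock: 11.78
position: [0.4981, 0.1677, 0.175]
orientation: [[0.94, -0.34, 0.0], [-0.34, -0.94, 0.0], [0.0, -0.0, -1.0]]
wrist_force: [-0.7, 0.1, -1.5]
gripper_width: 0.253
finger_force: 30.0
```

```bash
python3 - <<'E'
from h import *
s=sense(); print(s['clock'],s['position'],s['wrist_force'],s['wrist_torque'],s['finger_force'],np.abs(s['dq']).max())
p,d=grab('scene','s7')
cv2.imwrite('pics/c7.png',cv2.resize(p[140:310,380:530],None,fx=3.5,fy=3.5,interpolation=cv2.INTER_CUBIC))
E
```

```text
11.7833 [0.49813584 0.16769839 0.17495583] [-0.72409795  0.12144644 -1.45701854] [ 0.04849021 -0.03544331 -0.01053147] 29.99644696712494 0.1556668343291489
```

View pics/c7.png

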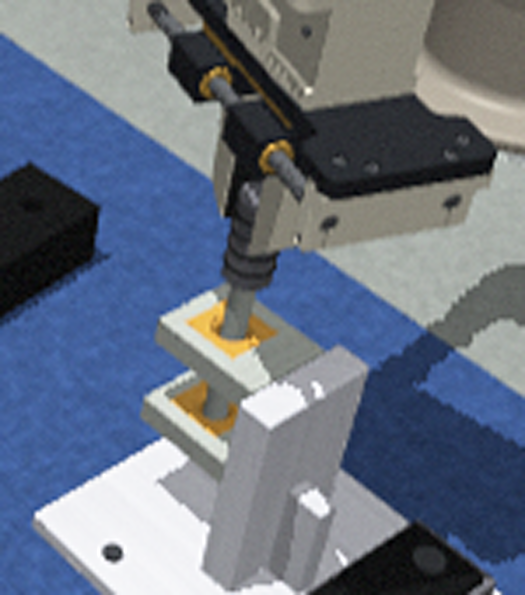

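The crop shows the rod in the upper bushing at (235,330) and on into the lower one at (215,405). The arm is at rest, carrying only the rod's weight, with the tip about 44 mm above the table.

```bash
python3 -c "
from plant import *
print(hand_in())"
```

```text
the job is handed in; nothing more can be done
None
```

The job is handed in: the trigger was squeezed fully and sprang back, and the guide rod is held at rest through both bushings with its tip about 44 mm above the table, by the arm's pose, between the lower bushing and the base plate.

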